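# Push the jammed stopper out of the glass column

### The arm

A 6-joint arm with a two-finger parallel gripper is mounted at the origin on the work surface. World frame = base frame: x ahead of the robot, y to its left, z up, the work surface at z = 0. Lengths are in m, angles in degrees, forces in N, time in s.
With the tool pointing down it reaches from about 0.35 to 0.875 m from the base axis. Payload 4.2 kg.
Tool frame: the origin (TCP) lies on the mounting face of the last link; the fingertips stand 182 mm ahead of it and the grasp point (between the pads) lies ahead of it (robot.grip_point_offset is the z of the grasp point in the tool frame, in m); z points along the fingers, y is the line along which they close (so a half turn about z gives the same grasp; the last joint's range is limited). The gripper opens to 87 mm and grips with 3 to 60 N. Pads are 19 mm wide; open, the fingers measure 117 mm over their backs; the gripper's body (75 mm by 190 mm) begins 51 mm behind the grasp point.
Start: joints at [85.52, 22.042, 0.453, 0, -68.411, -14.817], TCP at [0.207, 0.59, 0.405] pointing down, gripper open.
Joint ranges: [-179.83, 179.83], [-69.29, 118.12], [-61.27, 80.66], [-181.25, 117.63], [-171.15, -9.14], [-177.46, 177.46]. Speed limits (degrees/s): [159.86, 159.86, 180, 180, 180, 180].

### API

Orientations are given as a 3x3 rotation matrix whose columns are the frame's x, y, z axes.
In Python, from station import robot, cams, job gives the robot as it stands.
- The arm moves only by the shell command python3 -m inch 'ROWS'. ROWS is JSON, a list of rows, each a list of 3 entries, a list of its own where there are three numbers: the opening, from 0 (shut) to 1 (fully open), then the shift along the tool's x, y, z in cm, then the turn about the tool's z in degrees. In form: [[claw, [dx, dy, dz], turn], ...]. A call has 1 to 10 rows; each row is the pose to reach, as a shift and turn from the pose commanded when the call began, along the tool's axes at that moment; what a row does not reach only later rows make up. A row lasts 1/12 s, in which the tool goes at most 41.7 mm and 7.16 degrees, less where a joint would pass 70% of its speed; a pose out of reach is approached as far as the arm can. A call with a gripper value outside its range is refused whole. The fingers move at their own pace and stop on an object; the grip force is fixed at half the most. Time passes only in rows, so rows that repeat a pose let the fingers close. It gives the time, the measured TCP pose, the force, the opening and the grip force at its end, in the units of the state.
- robot.state(): the state, without advancing time (a new reading comes with each control period).
- cams.read_camera(name): name is "scene" or "top" or "wrist"; returns a dict with "color" (400x640x3 uint8, blue, green, red), "mtx" (3x3 intrinsics, pixels), "pose" (4x4, takes a point from camera to world coordinates). Camera axes: x right, y down, z forward; pixel columns grow to the right and rows downward; lengths in m; the calibration is good to about 2 mm. A picture is of the moment at which its call begins. There is no depth.
- job.job_done(): hands the job in; it is judged then, once.
The state is a dict: "time": time; "joint_positions": joint angles; "qvel": joint speeds; "tau": joint torques, N m; "tcp_pos": TCP position; "tool_rot": TCP orientation; "ft_force": force on the tool from outside, world axes, zero at the start; "ft_torque": the same for the moment, N m; "finger_gap": finger opening in m; "gripper_force": force on a finger pad.
Only numpy, scipy, OpenCV 4.12 (cv2) and the standard library are available. Lean on these libraries where they do the work, as an engineer would, in place of code of your own. Each camera call takes 0.05 s, during which the arm holds its last target. There are 200 camera calls.

### The job

One of the two glass columns has an red rubber stopper jammed in its bore. Take the push rod out of its wooden holder, and with the rod in the gripper push the stopper down through that column and out of its lower end into the white tray beneath; then leave the rod standing in that column with its disc resting on the rim, and let go. Do not disturb the white reagent bottle.

Things in the scene. Friction and masses are not known exactly. Their poses are not given: they have to be found in the camera images.
- column: Fixed column with the stopper in it (an identical one stands empty). Glass tube, bore 44 mm, over a white tray 130 x 130 mm, rim 18 mm high. Origin on the bench on the bore's axis, z up. Tube from z 65 to 145 mm; top: flat blue ring, 68 mm outside, 44 inside, open. Two posts 57 mm from the axis along y end at 132 mm. Three sprung noses in the bore at z 78 mm hold the stopper and give way to 44 mm.
- stopper: Red tapered stopper jammed in the bore, narrow end down: 30 mm tall, 40 mm wide at the top, 29 mm at the bottom. Origin at its centre, z to the wide end. At the start its top is about 101 mm above the bench. Pushing it out takes up to about 10 to 18 N over some 25 mm; then it drops into the tray and stands or lies there.
- push_rod: 0.15 kg. Origin: centre of the foot's underside, z up. White shaft 24 mm thick, z 0 to 93 mm; white disc 68 mm wide, z 93 to 101; blue round handle 24 mm thick, z 101 to 156. Starts upright, hanging by the disc on a fixed wooden holder 90 mm wide, 105 mm tall, hole 36 mm: lift the foot over 105 mm to clear it. With the disc on the column's rim the foot is 52 mm above the bench, the stopper out.
- bottle: Bystander: white reagent bottle with a blue cap, 52 mm in diameter, 110 mm tall, standing loose on the bench. Origin at the centre of its underside.
There are look-alikes about, which are no part of the job. Leave any orange or purple look-alike of the push_rod alone.

How it is judged:
By the outcome, as a careful person would: the job done as asked, in the order asked, and still so for the second after the job is handed in, with the robot touching nothing.
It also fails if it takes over 40 s, if anything falls off the work surface, if the arm or the gripper's body presses on something with over 40 N, if the wrist force passes 120 N, or if a joint passes its speed limit or range.

## Working session

There is one attempt and no reset: what is moved stays moved. The work goes in short steps, Python scripts to look and compute and a shell command to move; the robot and the scene stay as the last step left them, time stands still between calls to the robot, and variables do not carry over. Pictures are saved under pics/ and viewed, at most 10 in all, crops included, and the job is handed in when it is done.

```bash
mkdir -p pics; ls
python3 - <<'E'
from station import robot,cams
import cv2,numpy as np
print(robot.state()); print(robot.grip_point_offset)
for n in("scene","top"):
    d=cams.read_camera(n); cv2.imwrite(f"pics/{n}0.png",d["color"]); print(n,d["mtx"].tolist(),np.round(d["pose"],4).tolist())
E
```

```text
pics
{'time': 0.0, 'joint_positions': array([ 8.55213482e+01,  2.20908303e+01,  3.80630919e-01, -2.72080459e-02,
       -6.84107285e+01, -1.48157445e+01]), 'qvel': array([ 0.01976193, -0.00049136,  0.12790145, -0.03976217, -0.02787328,
        0.00846736]), 'tau': array([-6.13410907e-05, -3.90662706e+01,  1.87410951e+01,  4.21991006e+00,
        1.10538592e-02, -1.90944297e-04]), 'tcp_pos': array([0.20642503, 0.58971679, 0.40366887]), 'tool_rot': array([[ 9.43775404e-01, -3.30586784e-01, -6.05015090e-04],
       [-3.30587318e-01, -9.43773141e-01, -2.06962351e-03],
       [ 1.13193188e-04,  2.15327008e-03, -9.99997675e-01]]), 'ft_force': array([ 0.12439705, -0.65470714,  0.39855194]), 'ft_torque': array([0.02771721, 0.00656434, 0.01261873]), 'gripper_force': 0.0, 'finger_gap': 0.08711264156115239}
0.1635
scene [[484.861378510288, 0.0, 318.2163486234731], [0.0, 484.861378510288, 202.3126771831936], [0.0, 0.0, 1.0]] [[0.5435, 0.7251, -0.423, 1.1043], [0.8393, -0.4614, 0.2875, -0.4145], [0.0133, -0.5113, -0.8593, 1.0386], [0.0, 0.0, 0.0, 1.0]]
top [[406.7182000291811, 0.0, 323.2512604699172], [0.0, 406.7182000291811, 201.54473830900022], [0.0, 0.0, 1.0]] [[-0.0003, -0.9972, 0.0743, 0.5495], [-1.0, -0.0001, -0.0056, -0.0757], [0.0055, -0.0743, -0.9972, 0.9806], [0.0, 0.0, 0.0, 1.0]]
```

View pics/scene0.png

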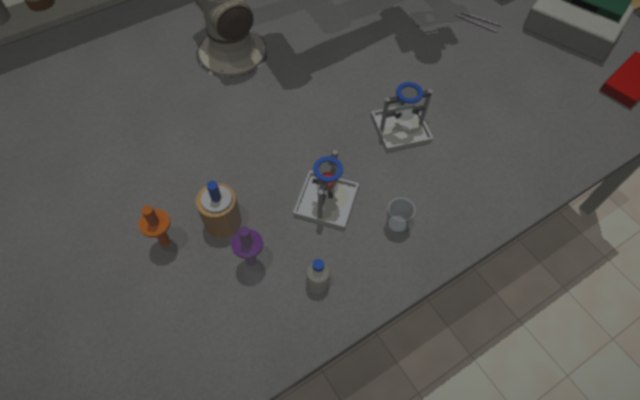

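View pics/top0.png

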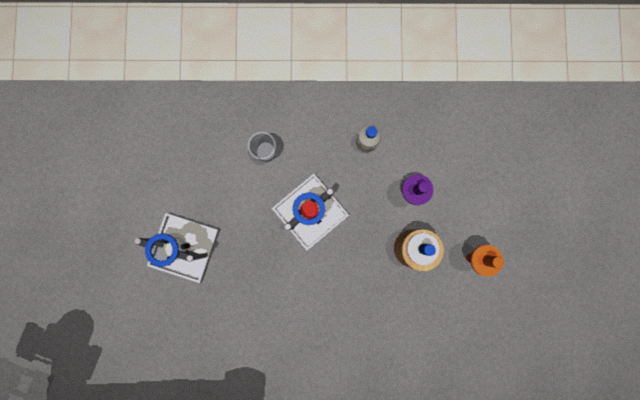

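The scene view shows the rod (blue handle, wooden holder) at (213,195) and the column with the red stopper at (328,170). In the top view they are at (428,250) and (309,209); the bottle is at (368,138), purple at (418,188), orange at (488,262).

```bash
cat > h.py <<'E'
import cv2,numpy as np
from station import robot,cams
def ray(d,p):
    v=d["pose"][:3,:3]@np.linalg.solve(d["mtx"],[p[0],p[1],1.]); return d["pose"][:3,3],v
def onz(d,p,z):
    o,v=ray(d,p); return o+v*(z-o[2])/v[2]
def tri(a,b):
    A=[];B=[]
    for o,v in(a,b):
        v=v/np.linalg.norm(v);P=np.eye(3)-np.outer(v,v);A.append(P);B.append(P@o)
    return np.linalg.solve(sum(A),sum(B))
def blue(d,lo=(105,120,50),hi=(130,255,255)):
    return cv2.inRange(cv2.cvtColor(d["color"],cv2.COLOR_BGR2HSV),lo,hi)
def blobs(m,amin=25):
    c,_=cv2.findContours(m,cv2.RETR_EXTERNAL,cv2.CHAIN_APPROX_NONE)
    return [k for k in c if cv2.contourArea(k)>=amin]
E
python3 - <<'E'
from h import *
for n in("scene","top"):
    d=cams.read_camera(n)
    for c in blobs(blue(d)):
        x,y,w,h=cv2.boundingRect(c); e=cv2.fitEllipse(c)
        print(n,(x,y,w,h),np.round(e[0],1),np.round(e[1],1),"z145",onz(d,e[0],.145).round(4),"z168",onz(d,e[0],.14).round(4))
    # white disc: in ROI
    x0,y0,x1,y1=(190,175,245,225) if n=="scene" else (400,228,448,275)
    hsv=cv2.cvtColor(d["color"],cv2.COLOR_BGR2HSV)[y0:y1,x0:x1]
    m=cv2.inRange(hsv,(0,0,130),(180,50,255))|cv2.inRange(hsv,(105,120,50),(130,255,255))
    for c in blobs(m,100):
        e=cv2.fitEllipse(cv2.convexHull(c)); p=np.array(e[0])+(x0,y0); print(" disc",p.round(1),np.round(e[1],1),onz(d,p,.113).round(4))
E
```

```text
scene (313, 259, 11, 11) [317.9 264.2] [ 9.9 10.2] z145 [ 0.7845 -0.194   0.145 ] z168 [ 0.7827 -0.1927  0.14  ]
scene (208, 181, 9, 10) [211.9 185.4] [8.3 8.9] z145 [ 0.5036 -0.288   0.145 ] z168 [ 0.5002 -0.2873  0.14  ]
scene (314, 157, 29, 24) [327.7 168.5] [23.7 27.9] z145 [ 0.6019 -0.0497  0.145 ] z168 [ 0.5991 -0.0476  0.14  ]
scene (397, 83, 26, 20) [409.3  92.2] [19.1 25.7] z145 [0.5185 0.2491 0.145 ] z168 [0.5152 0.2528 0.14  ]
top (419, 244, 16, 12) [427.5 249.3] [10.3 15.2] z145 [ 0.5138 -0.2935  0.145 ] z168 [ 0.5136 -0.2948  0.14  ]
top (145, 233, 34, 34) [161.1 249.6] [32.  33.1] z145 [0.5137 0.2501 0.145 ] z168 [0.5134 0.2521 0.14  ]
top (293, 193, 32, 32) [308.5 208.4] [31.  31.7] z145 [ 0.5977 -0.05    0.145 ] z168 [ 0.598  -0.0499  0.14  ]
top (366, 126, 11, 12) [371.1 131.4] [10. 11.] z145 [ 0.7586 -0.1803  0.145 ] z168 [ 0.7599 -0.181   0.14  ]
 disc [422.7 248.5] [31.6 32.6] [ 0.5143 -0.2918  0.113 ]
```

```bash
cat >> h.py <<'E'
def go(x,y,gz):
    s=robot.state(); R=s["tool_rot"]; d=np.array([x,y,gz+robot.grip_point_offset])-s["tcp_pos"]
    g=s["tcp_pos"]+R[:,2]*robot.grip_point_offset
    print("t",round(s["time"],2),"grip",g.round(4),"tool cm",(R.T@d*100).round(2),"F",s["ft_force"].round(1),"gap",round(s["finger_gap"],4),"yaw",np.degrees(np.arctan2(R[1,0],R[0,0])).round(1), "z",R[:,2].round(4))
E
python3 -c "
from h import *
go(.43,.1,.25)"
```

```text
t 0.2 grip [0.2064 0.5896 0.2406] tool cm [37.28 38.84 -0.89] F [ 0.7  0.9 -0.8] gap 0.0868 yaw -19.3 z [-4.0e-04 -1.3e-03 -1.0e+00]
```

```bash
python3 -m inch '[[1,[4,4,-1],0],[1,[37.3,38.8,-1],0],[1,[37.3,38.8,-1],0],[1,[37.3,38.8,-1],0],[1,[37.3,38.8,-1],0],[1,[37.3,38.8,-1],0],[1,[37.3,38.8,-1],0],[1,[37.3,38.8,-1],0],[1,[37.3,38.8,-1],0],[1,[37.3,38.8,-1],0]]'; python3 -c "
from h import *
go(.43,-.29,.25)"
```

```text
time: 1.03
tcp_pos: [0.3798, 0.2095, 0.4143]
tool_rot: [[0.944, -0.33, 0.0], [-0.33, -0.944, 0.001], [0.0, -0.001, -1.0]]
ft_force: [0.9, -0.0, 0.3]
finger_gap: 0.0868
gripper_force: 0.0
t 1.03 grip [0.3799 0.2096 0.2508] tool cm [21.21 45.5   0.06] F [ 0.9 -0.   0.3] gap 0.0868 yaw -19.3 z [ 4.e-04  5.e-04 -1.e+00]
```

```bash
python3 -m inch '[[1,[21,45,0],0],[1,[21,45,0],0],[1,[21,45,0],0],[1,[21,45,0],0],[1,[21,45,0],0],[1,[21,45,0],0],[1,[21,45,0],0],[1,[21,45,0],0],[1,[21,45,0],0],[1,[21,45,0],0]]'; python3 -c "
from h import *
go(.48,-.27,.26)"
```

```text
time: 1.87
tcp_pos: [0.4207, -0.2051, 0.4143]
tool_rot: [[0.944, -0.331, 0.001], [-0.331, -0.944, 0.0], [0.001, -0.0, -1.0]]
ft_force: [1.4, 1.5, -0.2]
finger_gap: 0.0867
gripper_force: 0.0
t 1.87 grip [ 0.4208 -0.2051  0.2508] tool cm [ 7.74  4.16 -0.92] F [ 1.4  1.5 -0.2] gap 0.0867 yaw -19.3 z [ 6.e-04  0.e+00 -1.e+00]
```

```bash
python3 -m inch '[[1,[4,2,-1],0],[1,[7.7,4.2,-1],0],[1,[7.7,4.2,-1],0],[1,[7.7,4.2,-1],0],[1,[7.7,4.2,-1],0],[1,[7.7,4.2,-1],0]]'; python3 -c "
from h import *
go(.515,-.292,.14)
d=cams.read_camera('wrist'); cv2.imwrite('pics/w1.png',d['color']); print(d['mtx'][0],d['pose'].round(3))
for c in blobs(blue(d)): print(cv2.boundingRect(c),cv2.contourArea(c))
d=cams.read_camera('top');cv2.imwrite('pics/t1.png',d['color'])"
```

```text
time: 2.37
tcp_pos: [0.4792, -0.2672, 0.4239]
tool_rot: [[0.944, -0.33, -0.001], [-0.33, -0.944, 0.001], [-0.001, -0.0, -1.0]]
ft_force: [-0.2, -0.0, 0.3]
finger_gap: 0.087
gripper_force: 0.0
t 2.37 grip [ 0.4791 -0.2671  0.2604] tool cm [ 4.21  1.17 12.04] F [-0.2 -0.   0.3] gap 0.087 yaw -19.3 z [-8.e-04  5.e-04 -1.e+00]
[346.65111641   0.         320.39953851] [[-0.33  -0.91  -0.251  0.548]
 [-0.944  0.318  0.088 -0.292]
 [-0.     0.266 -0.964  0.405]
 [ 0.     0.     0.     1.   ]]
(322, 130, 33, 36) 877.0
(0, 104, 44, 89) 1881.0
```

View pics/w1.png

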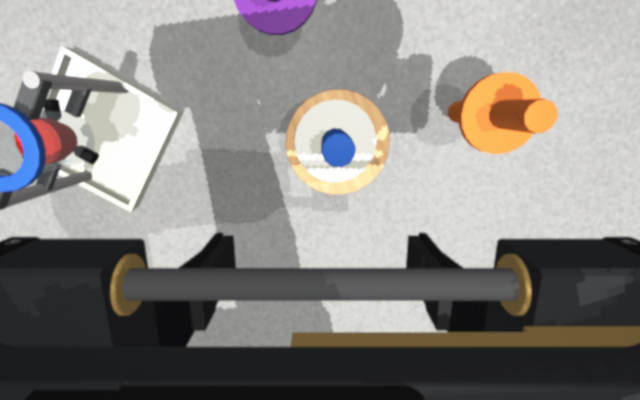

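The wrist view shows the blue handle at (338,147) in its wooden holder (ring centre about (338,142)), between the purple and orange look-alikes.

Run:
```python
from h import *
d=cams.read_camera('wrist')
c=[k for k in blobs(blue(d)) if cv2.boundingRect(k)[0]>100][0]
e=cv2.fitEllipse(c); print(e); print("handle z168",onz(d,e[0],.168),"z150",onz(d,e[0],.15))
hsv=cv2.cvtColor(d["color"],cv2.COLOR_BGR2HSV)[80:200,275:400]
m=cv2.inRange(hsv,(8,40,100),(28,255,255))
k=max(blobs(m,20),key=cv2.contourArea); allp=np.vstack(blobs(m,20))
e=cv2.fitEllipse(cv2.convexHull(allp)); p=np.array(e[0])+(275,80); print("holder",p,e[1],onz(d,p,.105))
go(.515,-.292,.14)
```

```text
((337.77374267578125, 148.0634307861328), (30.80264663696289, 36.294097900390625), 160.31365966796875)
handle z168 [ 0.51728054 -0.293365    0.168     ] z150 [ 0.51493133 -0.29349727  0.15      ]
holder [337.48971176 141.55042267] (104.13357543945312, 106.26595306396484) [ 0.51443183 -0.29536252  0.105     ]
t 2.52 grip [ 0.4795 -0.267   0.2612] tool cm [ 4.18  1.2  12.12] F [-0.6  0.5  1.1] gap 0.0873 yaw -19.2 z [ 7.e-04 -1.e-04 -1.e+00]
```

```bash
python3 -m inch '[[1,[4.3,1.25,0],0],[1,[4.3,1.25,0],0],[1,[4.3,1.25,3],0],[1,[4.3,1.25,6],0],[1,[4.3,1.25,9],0],[1,[4.3,1.25,11],0],[1,[4.3,1.25,12.1],0],[1,[4.3,1.25,12.1],0],[0.5,[4.3,1.25,12.1],0],[0.3,[4.3,1.25,12.1],0]]';  python3 -m inch '[[0.2,[0,0,0],0],[0.1,[0,0,0],0],[0,[0,0,0],0],[0,[0,0,0],0],[0,[0,0,0],0],[0,[0,0,0],0]]'; python3 -c "
from h import *
go(.516,-.293,.30)"
```

```text
time: 3.35
tcp_pos: [0.5171, -0.294, 0.3051]
tool_rot: [[0.944, -0.33, 0.003], [-0.33, -0.944, -0.001], [0.004, 0.0, -1.0]]
ft_force: [0.0, 0.6, 1.0]
finger_gap: 0.0799
gripper_force: 0.0
time: 3.85
tcp_pos: [0.5164, -0.2941, 0.3032]
tool_rot: [[0.944, -0.33, 0.0], [-0.33, -0.944, -0.0], [0.0, -0.0, -1.0]]
ft_force: [0.1, 0.5, -0.6]
finger_gap: 0.0416
gripper_force: 0.0
t 3.85 grip [ 0.5165 -0.2941  0.1397] tool cm [ -0.08  -0.09 -16.03] F [ 0.1  0.5 -0.6] gap 0.0416 yaw -19.3 z [ 2.e-04 -1.e-04 -1.e+00]
```

```bash
python3 -m inch '[[0,[0,0,0],0],[0,[0,0,0],0],[0,[0,0,0],0],[0,[0,0,0],0],[0,[0,0,0],0],[0,[0,0,0],0]]'
```

```text
time: 4.35
tcp_pos: [0.5165, -0.2941, 0.303]
tool_rot: [[0.944, -0.331, 0.0], [-0.331, -0.944, 0.0], [-0.0, -0.0, -1.0]]
ft_force: [-0.5, -1.0, -0.0]
finger_gap: 0.0233
gripper_force: 30.0
```

```bash
python3 -m inch '[[0,[0,0,-1],0],[0,[0,0,-3],0],[0,[0,0,-5],0],[0,[0,0,-8],0],[0,[0,0,-11],0],[0,[0,0,-14],0],[0,[0,0,-16.5],0],[0,[0,0,-17.5],0],[0,[0,0,-17.5],0],[0,[0,0,-17.5],0]]';python3 -c "
from h import *
go(.6,-.05,.31)
d=cams.read_camera('wrist'); cv2.imwrite('pics/w2.png',d['color'])"
```

```text
time: 5.18
tcp_pos: [0.5161, -0.2939, 0.4772]
tool_rot: [[0.944, -0.331, -0.001], [-0.331, -0.944, 0.001], [-0.001, -0.001, -1.0]]
ft_force: [0.1, 0.0, -2.5]
finger_gap: 0.0233
gripper_force: 30.0
t 5.18 grip [ 0.516  -0.2936  0.3137] tool cm [ -0.15 -25.79   0.4 ] F [ 0.1  0.  -2.5] gap 0.0233 yaw -19.3 z [-8.0e-04  1.3e-03 -1.0e+00]
```

View pics/w2.png

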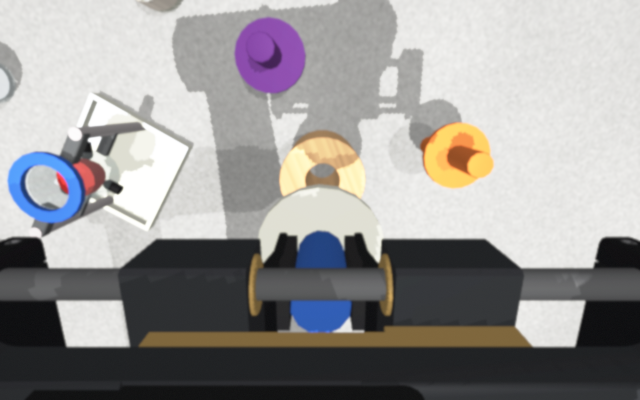

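The rod is in the gripper, its disc hiding the space below the fingers at (320,235); the holder is empty at (322,165), the column's ring at (46,187). I'll stand off short of the column to measure the ring.

```bash
cat >> h.py <<'E'
def ring(d):
    for c in blobs(blue(d),600):
        x,y,w,h=cv2.boundingRect(c)
        if x>0 and y>0 and (y+h)<235:
            e=cv2.fitEllipse(cv2.convexHull(c)); p=onz(d,e[0],.145); q=[np.linalg.norm(onz(d,t,.145)[:2]-p[:2]) for t in cv2.convexHull(c)[:,0].astype(float)]
            print("ring",np.round(e[0],1),np.round(e[1],1),p.round(4),"R",np.round([min(q),max(q)],4))
E
python3 -c "
from h import *
ring(cams.read_camera('wrist')); go(.485,-.01,.31)"
```

```text
ring [ 44.7 186. ] [66.6 80.1] [ 0.5996 -0.0535  0.145 ] R [0.0321 0.0358]
t 5.28 grip [ 0.5155 -0.2935  0.3121] tool cm [-12.33 -25.76   0.28] F [ 0.1  0.7 -1.7] gap 0.0237 yaw -19.3 z [-0.0043  0.0021 -1.    ]
```

```bash
python3 -m inch '[[0,[-1,-2,0],0],[0,[-3,-5,0],0],[0,[-5,-9,0],0],[0,[-7,-13,0],0],[0,[-9,-17,0],0],[0,[-10.5,-21,0],0],[0,[-11.5,-24,0],0],[0,[-12.3,-25.7,0],0],[0,[-12.3,-25.7,0],0],[0,[-12.3,-25.7,0],0]]';python3 -c "
from h import *
go(.6,-.05,.31)
d=cams.read_camera('wrist'); ring(d); cv2.imwrite('pics/w3.png',d['color'])
cv2.imwrite('pics/t3.png',cams.read_camera('top')['color']);d=cams.read_camera('scene');cv2.imwrite('pics/s3.png',cv2.resize(d['color'][60:260,140:460],None,fx=2.5,fy=2.5))"
```

```text
time: 6.12
tcp_pos: [0.4851, -0.0098, 0.4765]
tool_rot: [[0.945, -0.328, -0.003], [-0.328, -0.945, -0.001], [-0.003, 0.002, -1.0]]
ft_force: [0.5, -0.3, -0.6]
finger_gap: 0.0231
gripper_force: 30.0
t 6.12 grip [ 0.4846 -0.01    0.313 ] tool cm [12.17  0.03  0.27] F [ 0.5 -0.3 -0.6] gap 0.0231 yaw -19.2 z [-3.3e-03 -9.0e-04 -1.0e+00]
```

View pics/w3.png

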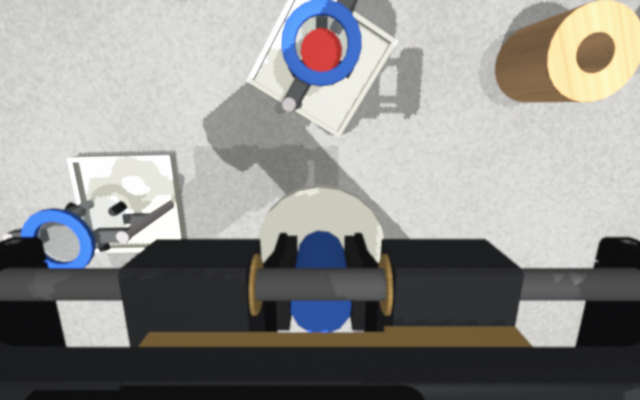

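View pics/s3.png

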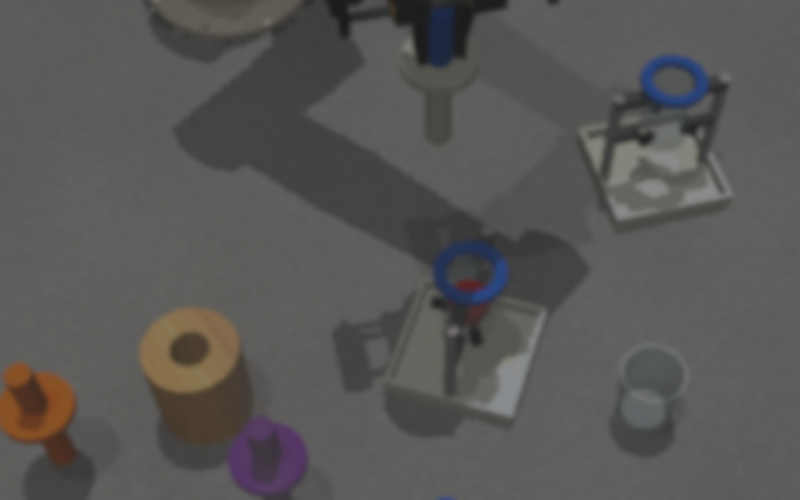

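The wrist view shows the ring at (321,42) with the red stopper inside (320,50), straight ahead of the rod; the scene crop shows the rod hanging upright from the gripper, its foot at (437,138) in the crop.

Run:
```python
from h import *
d=cams.read_camera('wrist'); m=blue(d); m[:,:250]=0;m[110:]=0
c=np.vstack(blobs(m,100)); e=cv2.fitEllipse(cv2.convexHull(c[c[:,0,1]>1])); print(e,onz(d,e[0],.145))
# foot check in the scene view: shaft edges near foot
s=cams.read_camera('scene'); g=cv2.cvtColor(s["color"],cv2.COLOR_BGR2GRAY).astype(int)
for r in(102,108,112,114,115,116,117,118): print(r,g[r,300:330].tolist())
go(.6,-.051,.31)
```

```text
((318.6286315917969, 43.993736267089844), (79.04535675048828, 86.6361312866211), 4.843832492828369) [ 0.59990778 -0.05140546  0.145     ]
102 [93, 94, 94, 94, 95, 94, 94, 94, 93, 86, 75, 70, 71, 72, 72, 72, 73, 71, 68, 68, 77, 89, 94, 94, 94, 94, 94, 93, 93, 94]
108 [94, 94, 94, 94, 94, 93, 93, 94, 92, 86, 75, 70, 71, 72, 72, 72, 72, 71, 69, 70, 79, 89, 93, 93, 93, 93, 93, 94, 94, 94]
112 [94, 94, 94, 94, 94, 94, 94, 93, 91, 86, 76, 70, 71, 72, 72, 72, 72, 71, 69, 71, 79, 89, 94, 93, 94, 94, 93, 93, 94, 94]
114 [93, 94, 94, 94, 94, 93, 93, 92, 91, 87, 77, 72, 72, 72, 73, 72, 71, 71, 70, 72, 83, 91, 93, 92, 93, 94, 93, 94, 94, 95]
115 [94, 94, 95, 93, 94, 93, 93, 92, 92, 89, 80, 74, 71, 72, 72, 72, 72, 70, 72, 78, 87, 92, 94, 93, 94, 94, 94, 94, 95, 95]
116 [93, 93, 94, 94, 95, 95, 93, 93, 93, 91, 86, 80, 75, 74, 73, 73, 73, 74, 78, 84, 91, 93, 94, 93, 93, 94, 94, 94, 94, 94]
117 [93, 94, 95, 95, 95, 94, 94, 93, 93, 93, 91, 88, 82, 78, 77, 77, 78, 82, 85, 90, 93, 93, 92, 92, 93, 93, 94, 94, 94, 93]
118 [93, 94, 94, 95, 93, 93, 93, 93, 92, 94, 94, 92, 88, 85, 85, 84, 84, 89, 91, 92, 93, 92, 92, 91, 92, 93, 93, 94, 94, 94]
t 6.37 grip [ 0.4852 -0.0119  0.3141] tool cm [12.11 -0.11  0.4 ] F [ 0.2  0.3 -1.2] gap 0.023 yaw -19.4 z [-1.1e-03 -3.0e-04 -1.0e+00]
```

```bash
python3 -c "
from h import *
print('foot',onz(cams.read_camera('scene'),(315.2,113.7),.186))"; python3 -m inch '[[0,[1,0,0],0],[0,[3,0,0],0],[0,[6,0,0],0],[0,[9,0,0],0],[0,[11,0,0],0],[0,[12.1,0,0],0],[0,[12.1,0,0],0],[0,[12.1,0,0],0],[0,[12.1,0,0],0],[0,[12.1,0,0],0]]';python3 -c "
from h import *
go(.6,-.051,.24)
for n in ('top','scene'): d=cams.read_camera(n); cv2.imwrite(f'pics/{n}4.png',cv2.resize(d['color'][130:280,230:430] if n=='top' else d['color'][60:240,230:430],None,fx=3,fy=3))"
```

```text
foot [ 0.48213345 -0.00637879  0.186     ]
time: 7.25
tcp_pos: [0.599, -0.0509, 0.4784]
tool_rot: [[0.944, -0.33, 0.0], [-0.33, -0.944, 0.0], [0.0, -0.0, -1.0]]
ft_force: [0.7, 0.6, -2.2]
finger_gap: 0.0235
gripper_force: 30.0
t 7.25 grip [ 0.5991 -0.0509  0.3149] tool cm [ 0.09 -0.03  7.49] F [ 0.7  0.6 -2.2] gap 0.0235 yaw -19.3 z [ 3.e-04  1.e-04 -1.e+00]
```

View pics/scene4.png

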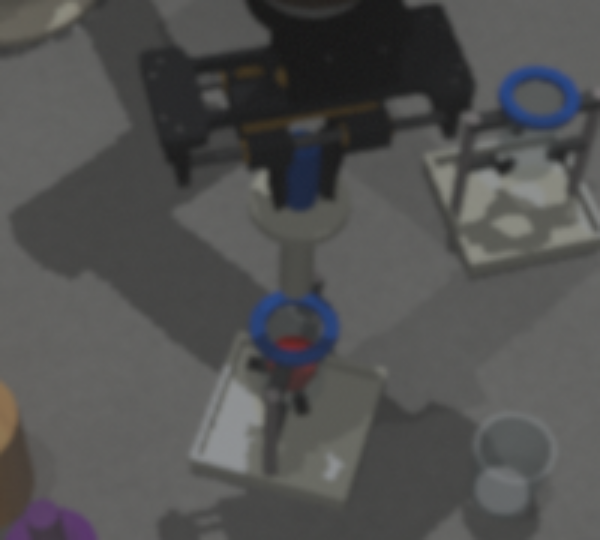

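The scene crop shows the rod upright directly over the ring (295,327), with the red stopper below it. Descending into the bore.

```bash
python3 -m inch '[[0,[0.1,0,1],0],[0,[0.1,0,2],0],[0,[0.1,0,3],0],[0,[0.1,0,4],0],[0,[0.1,0,5],0],[0,[0.1,0,6],0],[0,[0.1,0,7],0],[0,[0.1,0,7.5],0],[0,[0.1,0,7.5],0]]'; python3 -m inch '[[0,[0,0,0.5],0],[0,[0,0,1],0],[0,[0,0,1.5],0],[0,[0,0,1.8],0]]'; python3 -c "
from h import *
go(.6,-.051,.1795)"
```

```text
time: 8.1
tcp_pos: [0.6002, -0.0512, 0.4011]
tool_rot: [[0.944, -0.331, -0.003], [-0.331, -0.944, -0.0], [-0.003, 0.001, -1.0]]
ft_force: [-0.8, -0.8, -1.6]
finger_gap: 0.0236
gripper_force: 30.0
time: 8.43
tcp_pos: [0.6013, -0.0513, 0.39]
tool_rot: [[0.944, -0.329, 0.007], [-0.329, -0.944, -0.002], [0.007, -0.0, -1.0]]
ft_force: [-4.0, 1.1, 19.2]
finger_gap: 0.0233
gripper_force: 30.0
t 8.43 grip [ 0.6024 -0.0516  0.2265] tool cm [-0.16  0.02  4.7 ] F [-4.   1.1 19.2] gap 0.0233 yaw -19.2 z [ 0.0071 -0.0019 -1.    ]
```

```bash
python3 -m inch '[[0,[0,0,0.3],0],[0,[0,0,0.6],0],[0,[0,0,0.9],0],[0,[0,0,1.2],0],[0,[0,0,1.5],0]]'; python3 -c "
from h import *
go(.6,-.051,.1795)"
```

```text
time: 8.85
tcp_pos: [0.6004, -0.0511, 0.3705]
tool_rot: [[0.944, -0.33, 0.002], [-0.33, -0.944, 0.0], [0.001, -0.001, -1.0]]
ft_force: [0.2, -0.7, -1.4]
finger_gap: 0.0235
gripper_force: 30.0
t 8.85 grip [ 0.6007 -0.0511  0.207 ] tool cm [-0.05  0.    2.75] F [ 0.2 -0.7 -1.4] gap 0.0235 yaw -19.3 z [ 1.6e-03  4.0e-04 -1.0e+00]
```

```bash
python3 -m inch '[[0,[0,0,0.4],0],[0,[0,0,0.8],0],[0,[0,0,1.2],0],[0,[0,0,1.6],0],[0,[0,0,2],0],[0,[0,0,2.3],0],[0,[0,0,2.3],0]]'; python3 -c "
from h import *
go(.6,-.051,.1795)
d=cams.read_camera('scene'); cv2.imwrite('pics/s5.png',cv2.resize(d['color'][100:240,250:430],None,fx=4,fy=4,interpolation=2))"
```

```text
time: 9.43
tcp_pos: [0.6003, -0.0512, 0.346]
tool_rot: [[0.944, -0.331, -0.002], [-0.331, -0.944, -0.0], [-0.002, 0.001, -1.0]]
ft_force: [0.0, 0.1, -1.8]
finger_gap: 0.0231
gripper_force: 30.0
t 9.43 grip [ 0.6    -0.0512  0.1825] tool cm [-0.03 -0.01  0.3 ] F [ 0.   0.1 -1.8] gap 0.0231 yaw -19.3 z [-1.9e-03 -1.0e-04 -1.0e+00]
```

View pics/s5.png

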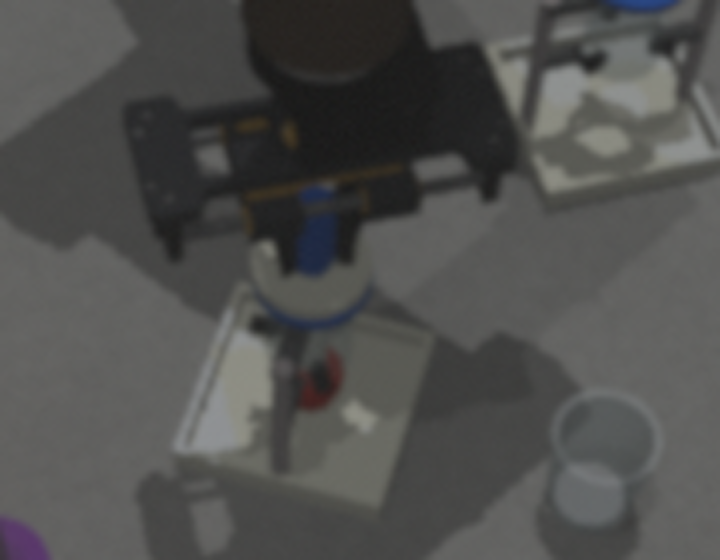

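The scene crop shows the disc just above the blue ring and the stopper (about (318,380) in the crop) down near the tray. Lowering the last 3 mm onto the rim.

```bash
python3 -m inch '[[0,[0,0,0.1],0],[0,[0,0,0.2],0],[0,[0,0,0.3],0],[0,[0,0,0.35],0],[0,[0,0,0.35],0]]'; python3 -c "
from h import *
go(.6,-.051,.1795)
d=cams.read_camera('scene'); m=cv2.inRange(cv2.cvtColor(d['color'],cv2.COLOR_BGR2HSV),(0,110,30),(8,255,255)); m[:,:290]=0;m[:,380:]=0
for c in blobs(m,8): p=np.array(cv2.boundingRect(c)); print(p,onz(d,p[:2]+p[2:]/2,.02).round(3))"
```

```text
time: 9.9
tcp_pos: [0.6004, -0.0512, 0.3435]
tool_rot: [[0.944, -0.331, -0.0], [-0.331, -0.944, 0.0], [-0.0, 0.0, -1.0]]
ft_force: [0.2, -0.8, -1.2]
finger_gap: 0.0233
gripper_force: 30.0
t 9.9 grip [ 0.6004 -0.0512  0.18  ] tool cm [-0.04 -0.    0.05] F [ 0.2 -0.8 -1.2] gap 0.0233 yaw -19.3 z [-1.e-04  0.e+00 -1.e+00]
[326 197   5   4] [ 0.608 -0.047  0.02 ]
```

```bash
python3 -m inch '[[0,[0,0,0.1],0],[0,[0,0,0.15],0],[0,[0,0,0.15],0]]'; python3 -m inch '[[0,[0,0,0.1],0],[0,[0,0,0.1],0],[0,[0,0,0.1],0]]'
```

```text
time: 10.2
tcp_pos: [0.6005, -0.0511, 0.343]
tool_rot: [[0.944, -0.33, 0.001], [-0.33, -0.944, -0.0], [0.001, -0.0, -1.0]]
ft_force: [-2.7, 0.9, 3.9]
finger_gap: 0.0236
gripper_force: 30.0
time: 10.45
tcp_pos: [0.6004, -0.0511, 0.343]
tool_rot: [[0.944, -0.33, 0.001], [-0.33, -0.944, -0.0], [0.001, -0.0, -1.0]]
ft_force: [-3.6, 1.7, 7.9]
finger_gap: 0.0231
gripper_force: 30.0
```

Disc is seated (force rises, height stops). Let go.

```bash
python3 -m inch '[[0.1,[0,0,-0.1],0],[0.3,[0,0,-0.1],0],[0.6,[0,0,-0.1],0],[1,[0,0,-0.1],0],[1,[0,0,-0.1],0],[1,[0,0,-0.1],0],[1,[0,0,-0.1],0],[1,[0,0,-0.1],0],[1,[0,0,-0.1],0],[1,[0,0,-0.1],0]]'
```

```text
time: 11.28
tcp_pos: [0.6005, -0.0512, 0.342]
tool_rot: [[0.944, -0.33, -0.0], [-0.33, -0.944, -0.0], [-0.0, 0.0, -1.0]]
ft_force: [-0.8, 0.2, 1.1]
finger_gap: 0.0713
gripper_force: 0.0
```

```bash
python3 -m inch '[[1,[0,0,-1],0],[1,[0,0,-3],0],[1,[0,0,-6],0],[1,[0,0,-9],0],[1,[0,0,-12],0],[1,[0,0,-12],0],[1,[-12,0,-12],0],[1,[-12,0,-12],0],[1,[-12,0,-12],0],[1,[-12,0,-12],0]]'; python3 -c "
from h import *
a=cams.read_camera('scene')['color'][100:290,250:430];b=cams.read_camera('wrist')['color'][:250,150:490]
cv2.imwrite('pics/end.png',np.hstack([cv2.resize(a,(400,422)),cv2.resize(b,(400,422))]))"
```

```text
time: 12.12
tcp_pos: [0.4818, -0.0113, 0.4629]
tool_rot: [[0.944, -0.329, -0.001], [-0.329, -0.944, 0.001], [-0.002, -0.001, -1.0]]
ft_force: [0.2, -0.4, 0.5]
finger_gap: 0.0869
gripper_force: 0.0
```

View pics/end.png

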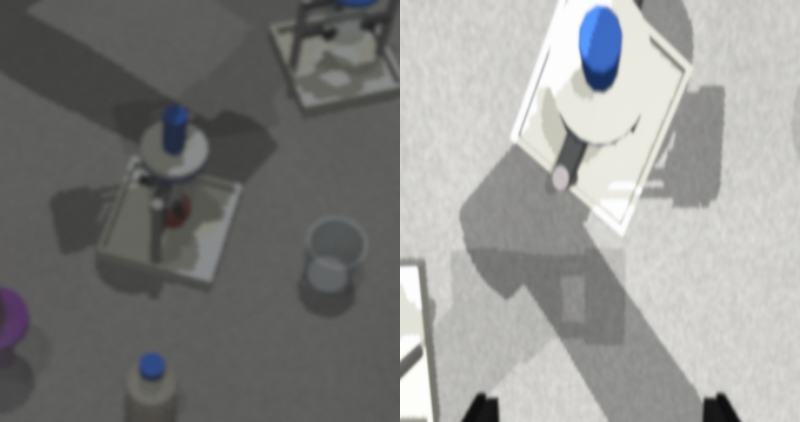

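The rod stands upright with its disc on the rim at (175,150). The red stopper is in the tray below at (178,208), the bottle is undisturbed at (152,385), and the gripper is clear.

```bash
python3 -c "
from station import job
print(job.job_done())"
```

```text
the job is handed in; nothing more can be done
None
```

I pushed the stopper out into the tray and left the rod standing in that column with its disc on the rim; the gripper is clear, the bottle wasn't touched, and I handed the job in at about 12 s on the robot clock.

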